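Put the oxide bottle away in the slide-top chest

ROBOT

A 7-joint arm with a two-finger parallel gripper is mounted at the origin on a cart in front of the work surface, level with it; the furniture and walls round the work are solid. World frame = base frame: x ahead of the robot, y to its left, z up, the work surface at z = 0. Lengths are in m, angles in rad, forces in N, time in s.
With the tool pointing down it reaches from about 0.4 to 0.85 m from the base axis. Payload 10.4 kg.
Tool frame: the origin (TCP) lies between the finger pads; the fingertips stand 11 mm ahead of it and the grasp point (between the pads) lies 8 mm behind it; z points along the fingers, y is the direction in which the jaws open and shut (so a half turn about z gives the same grasp; the last joint's range is limited). The gripper opens to 87 mm and grips with 3 to 60 N. Pads are 19 mm wide; open, the fingers measure 117 mm over their backs; the gripper's body (75 mm by 190 mm) begins 51 mm behind the grasp point.
Start: joints at [-1.302, 0.332, -0.065, 1.46, 0.022, 1.35, -0.088], TCP at [0.18, 0.599, 0.234] pointing down, gripper open.
Joint ranges: [-2.6, 2.6], [-0.5, 2.12], [-1.47, 1.34], [0.16, 2.42], [-1.27, 4.41], [0.06, 2.06], [-2.6, 2.6]. Speed limits (rad/s): [2.22, 2.22, 2.79, 2.79, 3.14, 3.14, 3.14].

INTERFACE

Orientations are given as a unit quaternion [x, y, z, w].
In Python, from bench import r, eyes gives the robot as it stands.
- The arm moves only by the shell command python3 -m inch 'ROWS' [FORCE]. ROWS is a JSON object of lists of equal length, an entry for each row: "translation": the shift along the world's x, y, z scaled (see below), a list of three; "rot": the turn, a rotation vector about the world's x, y, z scaled (see below), a list of three; "jaw": the finger opening in mm, from 0 to 87. In form: {"translation": [[tx, ty, tz], ...], "rot": [[ax, ay, az], ...], "jaw": [jaw, ...]}. A call has 1 to 20 rows; each row is the pose to reach, as a shift and turn from the pose measured when the call began; what a row does not reach only later rows make up. The controller multiplies each number of a shift by 100 mm and each number of a turn by 60 degrees. A row lasts 1/10 s, in which the tool goes at most 50 mm and 8.59 degrees, less where a joint would pass 70% of its speed; a pose out of reach is approached as far as the arm can. A call with a number of a shift or a turn outside -1 to 1 is refused whole. A call with a gripper value outside its range is refused whole. The fingers move at their own pace and stop on an object; FORCE is the grip in N (left out, the last holds). Time passes only in rows, so rows that repeat a pose let the fingers close. It gives the time, the measured TCP pose, the force and the opening at its end, in the units of the state.
- r.read_state(): the state, without advancing time (a new reading comes with each control period).
- eyes.camera(name): name is "side" or "top"; returns the picture (400x640x3 uint8, blue, green, red); there is no depth.
- eyes.calibration(name): a dict with "fx", "fy", "cx", "cy" (pixels), "R" (3x3) and "t" (3): a world point X has camera coordinates R X + t. Camera axes: x right, y down, z forward; pixel columns grow to the right and rows downward; lengths in m; the calibration is good to about 2 mm. A picture is of the moment at which its call begins. calibration takes no time and is no camera call.
- r.close_job(): hands the job in, once; it reports no verdict.
The state is a dict: "time": time; "joint_positions": joint angles; "joint_vel": joint speeds; "joint_torque": joint torques, N m; "ee_pos": TCP position; "eef_rot": TCP orientation; "ft_force": force on the tool from outside, world axes, zero at the start; "torque": the same for the moment, N m; "width": finger opening in m.
Only numpy, scipy, OpenCV 4.12 (cv2) and the standard library are available. Lean on these libraries where they do the work, as an engineer would, in place of code of your own. Each camera call takes 0.05 s, during which the arm holds its last target. There are 200 camera calls.

TASK

Put the small brown oxide bottle that stands to the left of the chest away in the wooden slide-top chest: slide the flush lid, which has no handle, fully open by pressing on it and dragging, stand the bottle upright on the compartment floor and let go, then drag the lid fully shut again. Be gentle: the lid is thin and nothing of the robot may push on the chest or lid with more than 25 N in all. Leave the things standing round about where they are.

Things in the scene. Friction and masses are not known exactly. Their poses are not given: they have to be found in the camera images.
- chest: Fixed wooden chest, brass corner plates, 150 (x) x 254 (y) x 97 mm high, walls 10 mm; origin at the centre of its underside, z up. In its top is a well 130 x 234 mm in which the lid slides along chest y. Under the +y half of the well is the compartment, under the -y half a solid deck.
- compartment (a point): centre of the compartment's floor (chest x 0, y 60.5, z 4 mm); axes as the chest. The compartment is 130 mm wide in x, 113 mm in y (chest y 4 to 117 mm), open above when the lid is away.
- lid_shut_rim (a point): point level with the chest's rim (97 mm above the table) above the centre of the shut lid: chest x 0, y 58.5 mm. The lid's top lies 2 to 10 mm BELOW it; how deep differs every time, is given by no reading and must be found by touch. The lid is stiff: about 1 mm of pressing makes 10 N.
- hatch (a joint): lid opening, m: 0 shut, grows as the lid moves to chest -y, 0.115 fully open at its stop; starts below 0.005; stays where left. Lid: pale panel 127 x 118 x 5 mm, black ribbed rubber patch 56 x 62 mm in its middle; centre at chest x 0, y = 58.5 mm - value. Sliding it takes about 3.5 N; fingertips pressed on at about 12 N carry it, too light a press slips.
- bottle_center (a point): centre, half-way up (38 mm above its base), of the upright round brown oxide bottle, 38 mm diameter and 76 mm tall, about 0.12 kg: the body is straight-sided to about 50 mm above the base, above is a black cap 24 mm across. z up along the bottle
- oxide_bottle: the same bottle (not the one far right behind the tool box); origin at the centre of its underside. Beyond it, at the back left (x over 0.55, y over 0.2 m), stands a tall clay kiln model that the arm must keep clear of, on its way in too
- sprig_mould: bystander: brown round plaster mould, 66 mm diameter, 34 mm high, loose; origin at the centre of its underside
- wood_block: bystander: loose wooden block 45 x 90 x 30 mm; origin at the centre of its underside
- tape_roll: bystander: loose roll of pale tape, 96 mm diameter, 24 mm high, lying flat; origin at the centre of its underside
Mind the look-alikes: they are no part of the job. Leave any red look-alike of the oxide_bottle alone.

How it is judged:
By the outcome, as a careful person would: the job done as asked, in the order asked, and still so for the second after the job is handed in, with the robot touching nothing.
It also fails if it takes over 72 s, if anything falls off the work surface, if the arm or the gripper's body presses on something with over 40 N, if the wrist force passes 120 N, or if a joint passes its speed limit or range.

## Working session

There is one attempt and no reset: what is moved stays moved. The work goes in short steps, Python scripts to look and compute and a shell command to move; the robot and the scene stay as the last step left them, time stands still between calls to the robot, and variables do not carry over. Pictures are saved under pics/ and viewed, about 8 in all and at most 12, crops included, and the job is handed in when it is done.

```bash
ls; mkdir -p pics
python3 - <<'E'
from bench import r, eyes
import cv2
for n in ("top","side"):
    cv2.imwrite(f"pics/{n}0.png",eyes.camera(n)); print(n,eyes.calibration(n))
s=r.read_state(); print(s)
E
```

```text
pics
top {'fx': 389.277501320706, 'fy': 389.277501320706, 'cx': 321.74593346801106, 'cy': 202.70889272071472, 'R': array([[ 5.13336397e-04, -9.99990208e-01,  4.39546707e-03],
       [-9.87543590e-01, -1.19854143e-03, -1.57341101e-01],
       [ 1.57344828e-01, -4.25994642e-03, -9.87534535e-01]]), 't': array([-0.04125048,  0.56557142,  1.03369117])}
side {'fx': 455.4612934291521, 'fy': 455.4612934291521, 'cx': 319.12383858587657, 'cy': 195.2024228690837, 'R': array([[ 0.9767852 , -0.2126908 ,  0.02555961],
       [-0.06870214, -0.42403564, -0.90303587],
       [ 0.20290561,  0.88031608, -0.42880406]]), 't': array([-0.56315952,  0.10143359,  1.05995209])}
{'time': 0.1, 'joint_positions': array([-1.30162183,  0.3328435 , -0.06471705,  1.4608313 ,  0.02159247,
        1.34986978, -0.08849471]), 'joint_vel': array([ 7.00843881e-04, -1.50717282e-03, -1.29450967e-04, -2.23633584e-03,
       -1.96045377e-03,  8.25191313e-05,  3.63599793e-04]), 'joint_torque': array([ 1.85203171e-03, -6.24559236e+01,  2.50365771e-02, -3.90705585e+01,
       -6.13536593e-02,  3.69934738e-02,  6.69709084e-05]), 'ee_pos': array([0.17968172, 0.59828773, 0.2328242 ]), 'eef_rot': array([ 1.45351274e-01,  9.89379913e-01, -6.24392714e-04, -7.10768180e-05]), 'ft_force': array([-0.98100833, -0.33978928, -0.58980417]), 'torque': array([-0.02356655, -0.00699231,  0.0115243 ]), 'width': 0.08730530928064066}
```

View pics/top0.png

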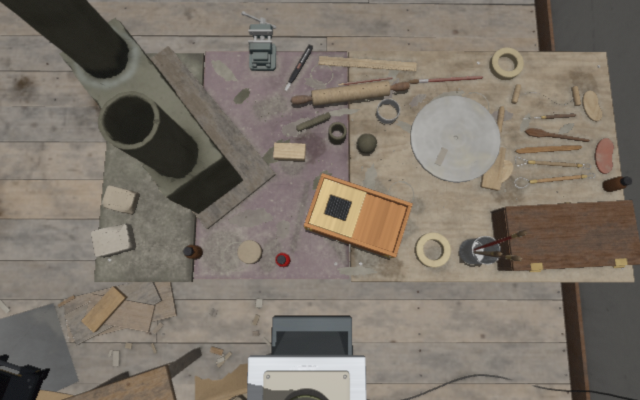

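View pics/side0.png

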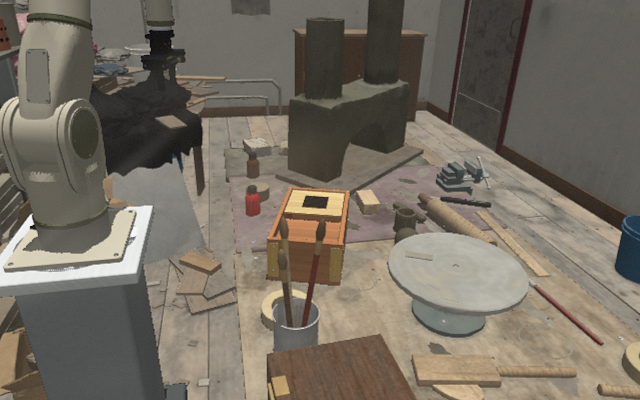

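The top picture shows three bottles: brown at (193,252), left of the chest; red at (283,260), a look-alike; brown at (620,183), far right behind the tool box. The one at (193,252) fits, being brown and left of the chest. The chest is at about (358,215), with the rubber patch at (338,207). I'll confirm this in an enlarged crop.

```bash
cat > h.py <<'E'
import numpy as np
from bench import r, eyes
def ray(n,u,v,z):
    c=eyes.calibration(n); R,t=c["R"],c["t"]
    d=R.T@np.array([(u-c["cx"])/c["fx"],(v-c["cy"])/c["fy"],1]); o=-R.T@t
    return o+d*(z-o[2])/d[2]
def proj(n,X):
    c=eyes.calibration(n); p=c["R"]@np.array(X)+c["t"]
    return np.array([c["cx"]+c["fx"]*p[0]/p[2],c["cy"]+c["fy"]*p[1]/p[2]])
E
python3 - <<'E'
import cv2
a=cv2.imread("pics/top0.png"); b=cv2.imread("pics/side0.png")
p=cv2.resize(a[165:275,175:425],None,fx=3.2,fy=3.2,interpolation=cv2.INTER_CUBIC)
q=cv2.resize(b[140:290,220:400],(320,267),interpolation=cv2.INTER_CUBIC)
import numpy as np
cv2.imwrite("pics/c1.png",p); print(p.shape)
E
```

```text
(352, 800, 3)
```

View pics/c1.png

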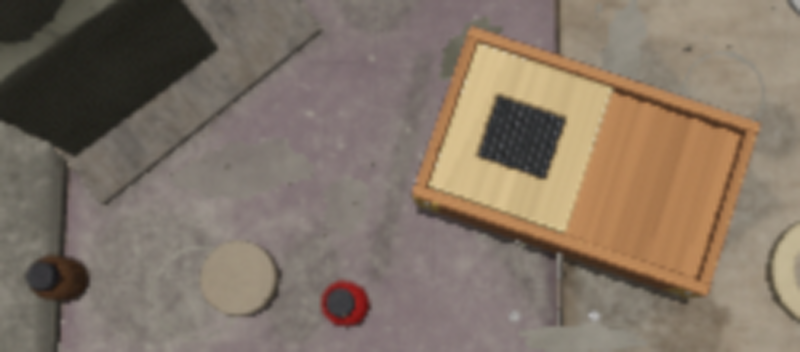

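The crop confirms it: the brown bottle with black cap is at crop (41,276), the red one at (344,302) and the plaster mould at (239,277). The chest rim corners are about (472,30), (758,127), (707,295) and (414,193). The lid is on the left (chest +y) half.

Run:
```python
from h import *
from scipy.spatial.transform import Rotation as Ro
f=lambda u,v:(175+(u+.5)/3.2-.5,165+(v+.5)/3.2-.5)
P=[ray("top",*f(*q),.097)[:2] for q in [(472,30),(758,127),(707,295),(414,193)]]
P=np.array(P); print(P.round(4))
C=P.mean(0); print("centre",C, "sides",[np.linalg.norm(P[i]-P[(i+1)%4]).round(3) for i in range(4)])
ey=(P[0]-P[1])+(P[3]-P[2]); ex=(P[0]-P[3])+(P[1]-P[2])
a=np.arctan2(ey[1],ey[0]); b=np.arctan2(ex[1],ex[0])+np.pi/2; print("yaw y-axis deg",np.degrees([a,b]))
ey/=np.linalg.norm(ey)
for n,d in (("lidshut",.0585),("comp",.0605)): print(n,C+d*ey)
print("patch",ray("top",*f(522,137),.091))
print("bottle cap",ray("top",*f(41,276),.076), "side view of base check",proj("side",[*ray("top",*f(41,276),.076)[:2],.076]))
print("mould",ray("top",*f(239,277),.034),"red",ray("top",*f(344,302),.0))
R=Ro.from_quat(r.read_state()["eef_rot"]).as_matrix(); print(R.round(3))
```

```text
[[ 0.6347 -0.0416]
 [ 0.5532 -0.2772]
 [ 0.4161 -0.2311]
 [ 0.4984  0.0057]]
centre [ 0.52561217 -0.136068  ] sides [np.float64(0.249), np.float64(0.145), np.float64(0.251), np.float64(0.144)]
yaw y-axis deg [70.87776886 71.1528585 ]
lidshut [ 0.54477586 -0.08079592]
comp [ 0.54543103 -0.07890627]
patch [ 0.54555403 -0.08300033  0.091     ]
bottle cap [0.43167972 0.31294985 0.076     ] side view of base check [251.6062032  152.76437152]
mould [0.432395   0.15766406 0.034     ] red [0.41172691 0.07064625 0.        ]
[[-0.958  0.288 -0.   ]
 [ 0.288  0.958 -0.001]
 [-0.    -0.001 -1.   ]]
```

```bash
python3 -m inch '{"translation":[[0.13,-0.24,0],[0.26,-0.48,0],[0.39,-0.72,0],[0.52,-0.97,0],[0.52,-0.97,0]],"rot":[[0,0,0],[0,0,0],[0,0,0],[0,0,0],[0,0,0]],"jaw":[0,0,0,0,0]}' 10
```

```text
time: 0.6
ee_pos: [0.2345, 0.4983, 0.2329]
eef_rot: [0.148, 0.989, -0.001, 0.001]
ft_force: [0.3, 0.7, -0.7]
width: 0.0552
```

```bash
python3 -m inch '{"translation":[[0.13,-0.24,0],[0.26,-0.48,0],[0.39,-0.72,0],[0.52,-0.97,0]],"rot":[[0,0,0],[0,0,0],[0,0,0],[0,0,0]],"jaw":[0,0,0,0]}' 
python3 -m inch '{"translation":[[0.13,-0.24,0],[0.26,-0.48,0],[0.39,-0.72,0],[0.52,-0.97,0]],"rot":[[0,0,0],[0,0,0],[0,0,0],[0,0,0]],"jaw":[0,0,0,0]}' 
python3 -m inch '{"translation":[[0.13,-0.24,0],[0.26,-0.48,0],[0.39,-0.72,0],[0.52,-0.97,0]],"rot":[[0,0,0],[0,0,0],[0,0,0],[0,0,0]],"jaw":[0,0,0,0]}' 
python3 -m inch '{"translation":[[0.13,-0.24,0],[0.26,-0.48,0],[0.39,-0.72,0],[0.52,-0.97,0]],"rot":[[0,0,0],[0,0,0],[0,0,0],[0,0,0]],"jaw":[0,0,0,0]}'
```

```text
time: 1.0
ee_pos: [0.2866, 0.4006, 0.2326]
eef_rot: [0.147, 0.989, -0.001, 0.0]
ft_force: [0.3, 0.0, 0.0]
width: 0.0233
time: 1.4
ee_pos: [0.3387, 0.3031, 0.2325]
eef_rot: [0.147, 0.989, -0.001, 0.0]
ft_force: [0.5, 0.6, -0.5]
width: 0.0012
time: 1.8
ee_pos: [0.391, 0.2055, 0.2324]
eef_rot: [0.147, 0.989, -0.001, 0.0]
ft_force: [-0.7, 0.6, 0.6]
width: 0.0006
time: 2.2
ee_pos: [0.4434, 0.108, 0.2323]
eef_rot: [0.146, 0.989, -0.002, 0.0]
ft_force: [-0.4, 0.2, -0.0]
width: 0.0007
```

```bash
python3 -m inch '{"translation":[[0.13,-0.24,0],[0.26,-0.48,0],[0.39,-0.72,0],[0.51,-0.95,0]],"rot":[[0,0,0],[0,0,0],[0,0,0],[0,0,0]],"jaw":[0,0,0,0]}' 
python3 -m inch '{"translation":[[0.13,-0.24,-0.1],[0.26,-0.48,-0.3],[0.39,-0.72,-0.5],[0.51,-0.95,-0.7],[0.51,-0.95,-0.9],[0.51,-0.95,-1.0]],"rot":[[0,0,0],[0,0,0],[0,0,0],[0,0,0],[0,0,0],[0,0,0]],"jaw":[0,0,0,0,0,0]}' 
python3 -m inch '{"translation":[[0,0,-0.08],[0,0,-0.18],[0,0,-0.18],[0,0,-0.18]],"rot":[[0,0,0],[0,0,0],[0,0,0],[0,0,0]],"jaw":[0,0,0,0]}'
python3 - <<'E'
from h import *; import cv2
a=eyes.camera("top")[170:270,290:430]; b=eyes.camera("side")[165:290,255:365]
a=cv2.resize(a,(560,400),interpolation=3); b=cv2.resize(b,(352,400),interpolation=3)
cv2.imwrite("pics/c2.png",cv2.resize(np.hstack([a,b]),(790,346)))
E
```

```text
time: 2.6
ee_pos: [0.4949, 0.0124, 0.2322]
eef_rot: [0.146, 0.989, -0.002, 0.0]
ft_force: [0.5, 0.8, -0.9]
width: 0.0006
time: 3.2
ee_pos: [0.5453, -0.0828, 0.1302]
eef_rot: [0.147, 0.989, -0.002, -0.001]
ft_force: [0.3, 0.5, -0.1]
width: 0.0004
time: 3.6
ee_pos: [0.5455, -0.0825, 0.1126]
eef_rot: [0.146, 0.989, -0.002, -0.001]
ft_force: [-0.4, -1.5, -0.1]
width: 0.0003
```

View pics/c2.png

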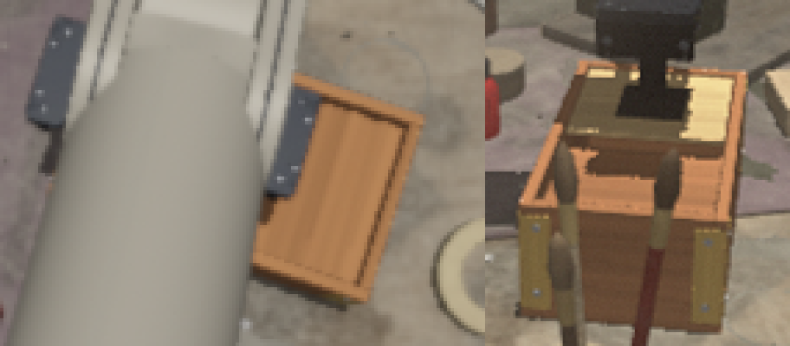

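The side view shows the closed fingertips over the middle of the black patch, with free space beneath. Now I'll feel my way down.

```bash
python3 -m inch '{"translation":[[0,0,-0.02],[0,0,-0.04],[0,0,-0.055],[0,0,-0.055]],"rot":[[0,0,0],[0,0,0],[0,0,0],[0,0,0]],"jaw":[0,0,0,0]}'
python3 -m inch '{"translation":[[0,0,-0.005],[0,0,-0.01],[0,0,-0.01]],"rot":[[0,0,0],[0,0,0],[0,0,0]],"jaw":[0,0,0]}'
```

```text
time: 4.1
ee_pos: [0.5455, -0.0827, 0.1072]
eef_rot: [0.146, 0.989, -0.002, -0.001]
ft_force: [-0.3, -0.2, -0.1]
width: 0.0006
time: 4.4
ee_pos: [0.5455, -0.0827, 0.1062]
eef_rot: [0.147, 0.989, -0.002, -0.001]
ft_force: [0.2, 0.3, 0.3]
width: 0.0006
```

```bash
python3 -m inch '{"translation":[[0,0,-0.005],[0,0,-0.01],[0,0,-0.01]],"rot":[[0,0,0],[0,0,0],[0,0,0]],"jaw":[0,0,0]}'
```

```text
time: 4.7
ee_pos: [0.5457, -0.0826, 0.1055]
eef_rot: [0.146, 0.989, -0.002, -0.001]
ft_force: [-1.9, -0.1, 2.9]
width: 0.0005
```

```bash
python3 -m inch '{"translation":[[0,0,-0.005],[0,0,-0.01],[0,0,-0.01]],"rot":[[0,0,0],[0,0,0],[0,0,0]],"jaw":[0,0,0]}'
```

```text
time: 5.0
ee_pos: [0.5458, -0.0826, 0.1053]
eef_rot: [0.147, 0.989, -0.002, -0.0]
ft_force: [-4.5, 1.0, 11.2]
width: 0.0001
```

Contact: the lid top is at about z = 0.0945, and the press is now 11 N. Drag towards chest -y, 30 mm first.

```bash
python3 -m inch '{"translation":[[0,0,-0.009],[-0.016,-0.047,-0.009],[-0.033,-0.095,-0.009],[-0.049,-0.142,-0.009],[-0.065,-0.189,-0.009],[-0.082,-0.236,-0.009],[-0.098,-0.284,-0.009]],"rot":[[0,0,0],[0,0,0],[0,0,0],[0,0,0],[0,0,0],[0,0,0],[0,0,0]],"jaw":[0,0,0,0,0,0,0]}'
```

```text
time: 5.7
ee_pos: [0.5365, -0.1099, 0.1054]
eef_rot: [0.146, 0.989, -0.001, -0.0]
ft_force: [-3.4, 5.5, 12.5]
width: 0.0008
```

```bash
python3 -m inch '{"translation":[[-0.016,-0.047,-0.009],[-0.033,-0.095,-0.009],[-0.049,-0.142,-0.009],[-0.065,-0.189,-0.009],[-0.082,-0.236,-0.009],[-0.098,-0.284,-0.009],[-0.114,-0.331,-0.009],[-0.131,-0.378,-0.009],[-0.147,-0.425,-0.009],[-0.164,-0.473,-0.009]],"rot":[[0,0,0],[0,0,0],[0,0,0],[0,0,0],[0,0,0],[0,0,0],[0,0,0],[0,0,0],[0,0,0],[0,0,0]],"jaw":[0,0,0,0,0,0,0,0,0,0]}'
python3 - <<'E'
from h import *; import cv2
a=eyes.camera("top")[170:270,290:430]; b=eyes.camera("side")[165:290,255:365]
a=cv2.resize(a,(560,400),interpolation=3); b=cv2.resize(b,(352,400),interpolation=3)
cv2.imwrite("pics/c3.png",cv2.resize(np.hstack([a,b]),(790,346)))
E
```

```text
time: 6.7
ee_pos: [0.5207, -0.1562, 0.1054]
eef_rot: [0.146, 0.989, 0.0, 0.0]
ft_force: [-2.8, 5.1, 11.6]
width: 0.0005
```

View pics/c3.png

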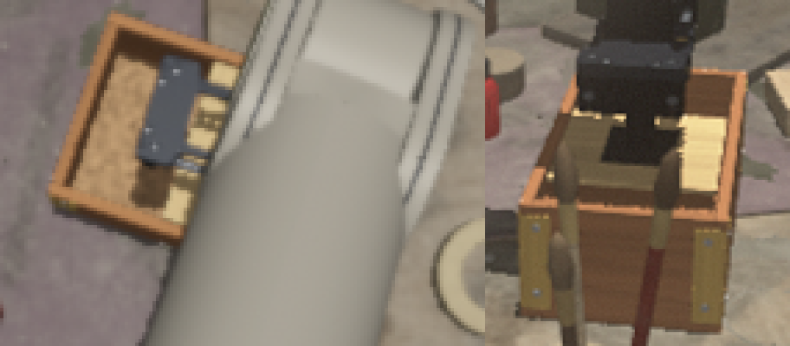

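The lid is coming along: the tips are still on the patch and the compartment floor shows at the left. Continue to the stop.

```bash
python3 -m inch '{"translation":[[-0.016,-0.047,-0.009],[-0.033,-0.095,-0.009],[-0.049,-0.142,-0.009],[-0.065,-0.189,-0.009],[-0.082,-0.236,-0.009],[-0.098,-0.284,-0.009],[-0.105,-0.302,-0.009]],"rot":[[0,0,0],[0,0,0],[0,0,0],[0,0,0],[0,0,0],[0,0,0],[0,0,0]],"jaw":[0,0,0,0,0,0,0]}'
python3 -m inch '{"translation":[[-0.008,-0.024,-0.009],[-0.01,-0.028,-0.009]],"rot":[[0,0,0],[0,0,0]],"jaw":[0,0]}'
```

```text
time: 7.5
ee_pos: [0.5102, -0.1869, 0.1053]
eef_rot: [0.146, 0.989, 0.001, 0.001]
ft_force: [-3.3, 4.0, 11.3]
width: 0.0002
time: 7.7
ee_pos: [0.5096, -0.1891, 0.1053]
eef_rot: [0.146, 0.989, 0.002, 0.001]
ft_force: [-5.4, 5.2, 12.2]
width: 0.0004
```

```bash
python3 -m inch '{"translation":[[-0.007,-0.019,-0.009],[-0.01,-0.028,-0.009]],"rot":[[0,0,0],[0,0,0]],"jaw":[0,0]}'
```

```text
time: 7.9
ee_pos: [0.5091, -0.1906, 0.1052]
eef_rot: [0.146, 0.989, 0.003, 0.001]
ft_force: [-2.7, 8.2, 12.7]
width: 0.0003
```

```bash
python3 -m inch '{"translation":[[-0.007,-0.019,-0.009],[-0.012,-0.035,-0.009],[-0.012,-0.035,-0.009]],"rot":[[0,0,0],[0,0,0],[0,0,0]],"jaw":[0,0,0]}'
```

```text
time: 8.2
ee_pos: [0.5091, -0.1922, 0.1052]
eef_rot: [0.145, 0.989, 0.004, 0.002]
ft_force: [-1.4, 6.9, 10.9]
width: 0.0005
```

The lid is at its stop: 116 mm of travel, with the drag force rising and then slipping. Lift off and go to the bottle, keeping x low near the kiln.

```bash
python3 -m inch '{"translation":[[0,0,0.1],[0,0,0.4],[0,0,0.7],[0,0,1.0],[0,0,1.0]],"rot":[[0,0,0],[0,0,0],[0,0,0],[0,0,0],[0,0,0]],"jaw":[0,0,0,20,40]}'
python3 -m inch '{"translation":[[-0.05,0.25,0],[-0.1,0.5,0],[-0.15,0.75,0],[-0.2,1.0,0]],"rot":[[0,0,0],[0,0,0],[0,0,0],[0,0,0]],"jaw":[87,87,87,87]}'
python3 -m inch '{"translation":[[-0.05,0.25,0],[-0.1,0.5,0],[-0.15,0.75,0],[-0.2,1.0,0]],"rot":[[0,0,0],[0,0,0],[0,0,0],[0,0,0]],"jaw":[87,87,87,87]}'
python3 -m inch '{"translation":[[-0.05,0.25,0],[-0.1,0.5,0],[-0.15,0.75,0],[-0.2,1.0,0]],"rot":[[0,0,0],[0,0,0],[0,0,0],[0,0,0]],"jaw":[87,87,87,87]}'
python3 -m inch '{"translation":[[-0.05,0.25,0],[-0.1,0.5,0],[-0.15,0.75,0],[-0.2,1.0,0]],"rot":[[0,0,0],[0,0,0],[0,0,0],[0,0,0]],"jaw":[87,87,87,87]}'
python3 - <<'E'
from h import *; import cv2
a=eyes.camera("top")[170:275,170:430]; b=eyes.camera("side")[120:290,220:380]
cv2.imwrite("pics/top4.png",eyes.camera("top"));cv2.imwrite("pics/side4.png",eyes.camera("side"))
a=cv2.resize(a,(780,315),interpolation=3);b=cv2.resize(b,(271,288),interpolation=3)
c=np.zeros((600,780,3),np.uint8); c[:315]=a; c[315:600,:271]=b[:285]; cv2.imwrite("pics/c4.png",c)
E
```

```text
time: 8.7
ee_pos: [0.5108, -0.1934, 0.2095]
eef_rot: [0.145, 0.989, 0.004, 0.005]
ft_force: [-0.1, 0.5, 0.0]
width: 0.0096
time: 9.1
ee_pos: [0.4903, -0.0927, 0.2092]
eef_rot: [0.145, 0.989, 0.004, 0.005]
ft_force: [0.7, 0.3, -0.2]
width: 0.04
time: 9.5
ee_pos: [0.4698, 0.008, 0.209]
eef_rot: [0.146, 0.989, 0.004, 0.005]
ft_force: [0.4, 0.6, -0.1]
width: 0.0722
time: 9.9
ee_pos: [0.4494, 0.1086, 0.2088]
eef_rot: [0.146, 0.989, 0.004, 0.005]
ft_force: [1.4, -0.5, -0.2]
width: 0.0867
time: 10.3
ee_pos: [0.429, 0.2093, 0.2085]
eef_rot: [0.146, 0.989, 0.004, 0.005]
ft_force: [0.0, -0.9, -1.0]
width: 0.087
```

View pics/c4.png

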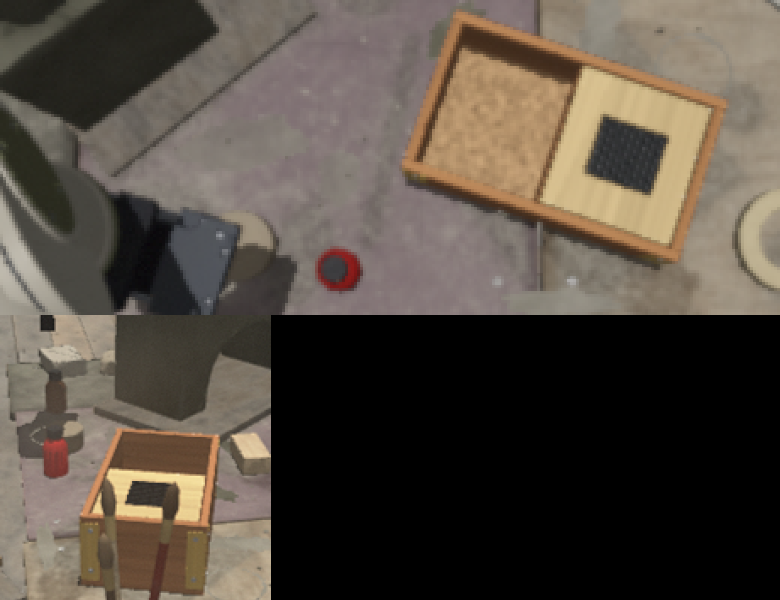

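The lid is fully open: the patch is at crop (627,154), the lid reaches the -y end wall and the compartment is empty. The bottle still stands at side crop (55,392), as computed. Now check the numbers.

Run:
```python
from h import *
from scipy.spatial.transform import Rotation as Ro
p=ray("top",170+(627.5)/3-.5,170+154.5/3-.5,.0945); print("patch",p)
C=np.array([.5256,-.1361]);ey=np.array([.327,.945]);print("chest y",(p[:2]-C)@ey,"hatch",.0585-(p[:2]-C)@ey)
s=r.read_state(); g=Ro.from_quat([.1529,.98824,0,0]); v=(g*Ro.from_quat(s["eef_rot"]).inv()).as_rotvec(); print("rot units",v/np.radians(60))
print("yaw jaw",np.degrees(np.arctan2(*Ro.from_quat(s["eef_rot"]).as_matrix()[[1,0],1])))
print((np.array([.4317,.313])-s["ee_pos"][:2])*10)
```

```text
patch [ 0.50928548 -0.18991323  0.0945    ]
chest y -0.056188353237256024 hatch 0.11468835323725603
rot units [-0.00502673  0.00973447 -0.01445443]
yaw jaw 73.27908413236838
[0.02411945 1.04648469]
```

```bash
python3 -m inch '{"translation":[[0,0.25,0],[0.01,0.5,0],[0.02,0.75,-0.2],[0.024,1.0,-0.4],[0.024,1.0,-0.6]],"rot":[[0,0,0],[-0.005,0.01,-0.0145],[-0.005,0.01,-0.0145],[-0.005,0.01,-0.0145],[-0.005,0.01,-0.0145]],"jaw":[87,87,87,87,87]}'
python3 -m inch '{"translation":[[0,0.045,-0.05],[0,0.045,-0.3],[0,0.045,-0.55],[0,0.045,-0.8],[0,0.045,-1.0],[0,0.045,-1.0]],"rot":[[0,0,0],[0,0,0],[0,0,0],[0,0,0],[0,0,0],[0,0,0]],"jaw":[87,87,87,87,87,87]}'
python3 - <<'E'
from h import *; import cv2
a=eyes.camera("top")[190:290,140:300]; b=eyes.camera("side")[120:220,200:320]
a=cv2.resize(a,(480,300),interpolation=3);b=cv2.resize(b,(320,300)[:2],interpolation=3)
cv2.imwrite("pics/c5.png",np.hstack([a,b]))
E
```

```text
time: 11.0
ee_pos: [0.4315, 0.3104, 0.1475]
eef_rot: [0.152, 0.988, 0.0, -0.0]
ft_force: [-0.3, -0.9, -0.0]
width: 0.0868
time: 11.6
ee_pos: [0.431, 0.313, 0.0459]
eef_rot: [0.153, 0.988, -0.001, -0.001]
ft_force: [-0.1, -0.4, 0.1]
width: 0.087
```

View pics/c5.png

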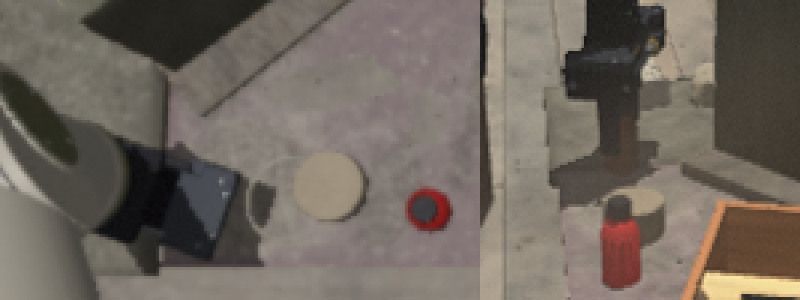

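The side view shows the bottle between the jaws, right of the near finger as expected from the 71° yaw. Go down to grasp height and close.

```bash
python3 -m inch '{"translation":[[0,0,-0.03],[0,0,-0.07],[0,0,-0.07],[0,0,-0.07],[0,0,-0.07],[0,0,-0.07],[0,0,-0.07],[0,0,-0.07],[0,0,-0.07],[0,0,-0.07],[0,0,-0.07]],"rot":[[0,0,0],[0,0,0],[0,0,0],[0,0,0],[0,0,0],[0,0,0],[0,0,0],[0,0,0],[0,0,0],[0,0,0],[0,0,0]],"jaw":[87,87,30,30,30,30,30,30,30,30,30]}' 15
python3 -m inch '{"translation":[[0,0,0.02],[0,0,0.1],[0,0,0.3],[0,0,0.5],[0,0,0.8],[0,0,1.0]],"rot":[[0,0,0],[0,0,0],[0,0,0],[0,0,0],[0,0,0],[0,0,0]],"jaw":[30,30,30,30,30,30]}'
```

```text
time: 12.8
ee_pos: [0.4323, 0.3145, 0.0415]
eef_rot: [0.152, 0.988, 0.0, 0.0]
ft_force: [-0.3, 0.4, -0.8]
width: 0.0372
time: 13.4
ee_pos: [0.4327, 0.3147, 0.144]
eef_rot: [0.153, 0.988, 0.001, 0.001]
ft_force: [0.1, 0.1, -0.6]
width: 0.037
```

```bash
python3 -m inch '{"translation":[[0.05,-0.2,0.15],[0.12,-0.45,0.35],[0.2,-0.72,0.5],[0.28,-0.98,0.5]],"rot":[[0,0,0],[0,0,0],[0,0,0],[0,0,0]],"jaw":[30,30,30,30]}'
python3 -m inch '{"translation":[[0.07,-0.25,0],[0.14,-0.49,0],[0.21,-0.74,0],[0.28,-0.98,0]],"rot":[[0,0,0],[0,0,0],[0,0,0],[0,0,0]],"jaw":[30,30,30,30]}'
python3 -m inch '{"translation":[[0.07,-0.25,0],[0.14,-0.49,0],[0.21,-0.74,0],[0.28,-0.98,0]],"rot":[[0,0,0],[0,0,0],[0,0,0],[0,0,0]],"jaw":[30,30,30,30]}'
python3 -m inch '{"translation":[[0.07,-0.25,0],[0.14,-0.49,0],[0.21,-0.74,0],[0.28,-0.98,0],[0.28,-0.98,0]],"rot":[[0,0,0],[0,0,0],[0,0,0],[0,0,0],[0,0,0]],"jaw":[30,30,30,30,30]}'
python3 - <<'E'
from h import *; import cv2
from scipy.spatial.transform import Rotation as Ro
b=eyes.camera("side")[100:280,210:390]
cv2.imwrite("pics/c6.png",cv2.resize(b,(600,600),interpolation=3))
s=r.read_state(); g=Ro.from_quat([.1529,.98824,0,0]); v=(g*Ro.from_quat(s["eef_rot"]).inv()).as_rotvec(); print("rot units",v/np.radians(60), s["ee_pos"])
E
```

```text
time: 13.8
ee_pos: [0.462, 0.2161, 0.1969]
eef_rot: [0.153, 0.988, 0.003, 0.002]
ft_force: [-0.2, 0.1, -1.6]
width: 0.0375
time: 14.2
ee_pos: [0.4901, 0.1169, 0.1976]
eef_rot: [0.153, 0.988, 0.003, 0.002]
ft_force: [0.4, 0.5, -0.9]
width: 0.0377
time: 14.6
ee_pos: [0.5183, 0.0177, 0.1982]
eef_rot: [0.153, 0.988, 0.003, 0.003]
ft_force: [0.7, -0.3, -0.2]
width: 0.0373
time: 15.1
ee_pos: [0.5463, -0.0843, 0.1989]
eef_rot: [0.155, 0.988, 0.002, 0.003]
ft_force: [-0.5, 0.9, -0.2]
width: 0.0373
rot units [-0.00457193  0.00619794  0.00281178] [ 0.54619897 -0.08203434  0.19871116]
```

View pics/c6.png

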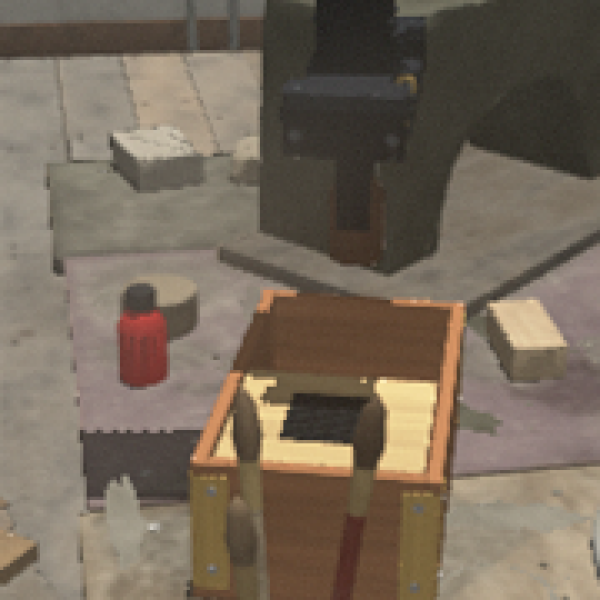

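The bottle hangs upright between the fingers (base at crop (357,255)) above the compartment, and the lid is still fully open. Lower it.

```bash
python3 -m inch '{"translation":[[-0.008,0.03,-0.1],[-0.008,0.03,-0.3],[-0.008,0.03,-0.5],[-0.008,0.03,-0.7],[-0.008,0.03,-0.9],[-0.008,0.03,-1.0]],"rot":[[-0.0045,0.006,0.003],[-0.0045,0.006,0.003],[-0.0045,0.006,0.003],[-0.0045,0.006,0.003],[-0.0045,0.006,0.003],[-0.0045,0.006,0.003]],"jaw":[30,30,30,30,30,30]}'
python3 -m inch '{"translation":[[0,0,-0.15],[0,0,-0.3],[0,0,-0.4],[0,0,-0.45],[0,0,-0.45]],"rot":[[0,0,0],[0,0,0],[0,0,0],[0,0,0],[0,0,0]],"jaw":[30,30,30,30,30]}'
```

```text
time: 15.75
ee_pos: [0.5442, -0.0774, 0.0966]
eef_rot: [0.152, 0.988, 0.0, -0.001]
ft_force: [-0.7, 0.2, -0.4]
width: 0.0375
time: 16.25
ee_pos: [0.5439, -0.0773, 0.0512]
eef_rot: [0.152, 0.988, -0.0, -0.002]
ft_force: [-0.2, -0.5, -0.2]
width: 0.0373
```

```bash
python3 -m inch '{"translation":[[0,0,-0.02],[0,0,-0.04],[0,0,-0.048],[0,0,-0.048]],"rot":[[0,0,0],[0,0,0],[0,0,0],[0,0,0]],"jaw":[30,30,30,30]}'
```

```text
time: 16.65
ee_pos: [0.544, -0.0773, 0.0465]
eef_rot: [0.152, 0.988, -0.0, -0.002]
ft_force: [0.3, 0.4, -1.8]
width: 0.0375
```

```bash
python3 -m inch '{"translation":[[0,0,-0.005],[0,0,-0.01],[0,0,-0.01]],"rot":[[0,0,0],[0,0,0],[0,0,0]],"jaw":[30,30,30]}'
```

```text
time: 16.95
ee_pos: [0.5441, -0.0773, 0.0455]
eef_rot: [0.152, 0.988, -0.0, -0.002]
ft_force: [-0.6, -0.5, -0.7]
width: 0.0372
```

```bash
python3 -m inch '{"translation":[[0,0,-0.005],[0,0,-0.01],[0,0,-0.01]],"rot":[[0,0,0],[0,0,0],[0,0,0]],"jaw":[30,30,30]}'
```

```text
time: 17.25
ee_pos: [0.5444, -0.0774, 0.0454]
eef_rot: [0.152, 0.988, 0.0, -0.001]
ft_force: [-2.5, 0.5, 9.7]
width: 0.0375
```

```bash
python3 -m inch '{"translation":[[0,0,-0.005],[0,0,-0.01],[0,0,-0.01]],"rot":[[0,0,0],[0,0,0],[0,0,0]],"jaw":[30,30,30]}'
```

```text
time: 17.55
ee_pos: [0.5446, -0.0775, 0.0455]
eef_rot: [0.152, 0.988, 0.001, -0.001]
ft_force: [-4.9, 0.0, 13.1]
width: 0.0375
```

It stands on the floor. Ease off, open to 58 mm only, and lift.

```bash
python3 -m inch '{"translation":[[0,0,0],[0,0,0],[0,0,0],[0,0,0],[0,0,0]],"rot":[[0,0,0],[0,0,0],[0,0,0],[0,0,0],[0,0,0]],"jaw":[38,45,58,58,58]}'
python3 -m inch '{"translation":[[0,0,0.1],[0,0,0.3],[0,0,0.5],[0,0,0.8],[0,0,1.0]],"rot":[[0,0,0],[0,0,0],[0,0,0],[0,0,0],[0,0,0]],"jaw":[58,58,58,58,58]}'
python3 -m inch '{"translation":[[-0.05,-0.15,0.05],[-0.13,-0.4,0.05],[-0.22,-0.65,0.05],[-0.32,-0.95,0.05]],"rot":[[0,0,0],[0,0,0],[0,0,0],[0,0,0]],"jaw":[0,0,0,0]}'
python3 - <<'E'
from h import *; import cv2
from scipy.spatial.transform import Rotation as Ro
a=eyes.camera("top")[170:280,250:410]
b=eyes.camera("side")[160:290,250:370]
cv2.imwrite("pics/c7.png",np.hstack([cv2.resize(a,(440,302),interpolation=3),cv2.resize(b,(279,302),interpolation=3)]))
s=r.read_state(); g=Ro.from_quat([.1529,.98824,0,0]); v=(g*Ro.from_quat(s["eef_rot"]).inv()).as_rotvec(); print("rot units",v/np.radians(60), s["ee_pos"])
E
```

```text
time: 18.05
ee_pos: [0.5446, -0.0775, 0.0454]
eef_rot: [0.152, 0.988, 0.0, -0.001]
ft_force: [-0.0, 0.3, 0.6]
width: 0.056
time: 18.55
ee_pos: [0.5451, -0.0778, 0.1479]
eef_rot: [0.152, 0.988, 0.001, -0.0]
ft_force: [0.7, 0.0, 0.3]
width: 0.0583
time: 18.95
ee_pos: [0.512, -0.1742, 0.1526]
eef_rot: [0.152, 0.988, 0.001, -0.001]
ft_force: [1.0, 0.4, -0.9]
width: 0.0342
rot units [ 0.00041786 -0.0011293   0.00553054] [ 0.51035631 -0.178621    0.15285854]
```

View pics/c7.png

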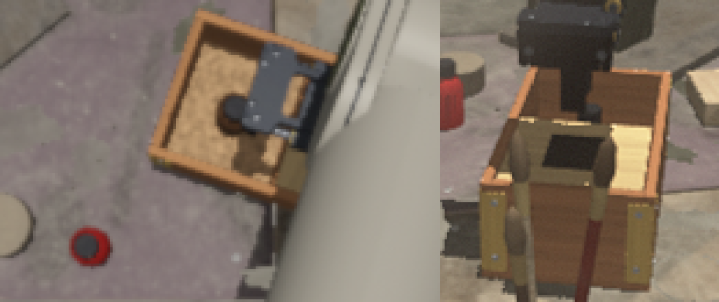

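The bottle stands upright in the compartment (cap at (237,110) in the left crop, and visible in the side view). Now press on the lid again and drag it shut.

```bash
python3 -m inch '{"translation":[[-0.01,-0.11,-0.1],[-0.01,-0.11,-0.25],[-0.01,-0.11,-0.4],[-0.01,-0.11,-0.44],[-0.01,-0.11,-0.44]],"rot":[[0,0,0],[0,0,0],[0,0,0],[0,0,0],[0,0,0]],"jaw":[0,0,0,0,0]}' 10
```

```text
time: 19.55
ee_pos: [0.5089, -0.1887, 0.1077]
eef_rot: [0.155, 0.988, -0.0, -0.002]
ft_force: [-0.1, -0.7, -0.1]
width: 0.0009
```

```bash
python3 -m inch '{"translation":[[0,0,-0.006],[0,0,-0.012],[0,0,-0.018],[0,0,-0.018]],"rot":[[0,0,0],[0,0,0],[0,0,0],[0,0,0]],"jaw":[0,0,0,0]}'
```

```text
time: 19.95
ee_pos: [0.509, -0.1887, 0.1061]
eef_rot: [0.155, 0.988, -0.0, -0.001]
ft_force: [-0.8, 0.0, 0.8]
width: 0.0007
```

```bash
python3 -m inch '{"translation":[[0,0,-0.005],[0,0,-0.009],[0,0,-0.009]],"rot":[[0,0,0],[0,0,0],[0,0,0]],"jaw":[0,0,0]}'
```

```text
time: 20.25
ee_pos: [0.5092, -0.1888, 0.1055]
eef_rot: [0.155, 0.988, -0.0, -0.001]
ft_force: [-0.4, -0.3, 2.1]
width: 0.0004
```

```bash
python3 -m inch '{"translation":[[0,0,-0.005],[0,0,-0.01],[0,0,-0.01]],"rot":[[0,0,0],[0,0,0],[0,0,0]],"jaw":[0,0,0]}'
python3 -m inch '{"translation":[[0,0,-0.009],[0.016,0.047,-0.009],[0.033,0.095,-0.009],[0.049,0.142,-0.009],[0.065,0.189,-0.009],[0.082,0.236,-0.009],[0.098,0.284,-0.009]],"rot":[[0,0,0],[0,0,0],[0,0,0],[0,0,0],[0,0,0],[0,0,0],[0,0,0]],"jaw":[0,0,0,0,0,0,0]}'
```

```text
time: 20.55
ee_pos: [0.5093, -0.1889, 0.1053]
eef_rot: [0.155, 0.988, -0.0, -0.001]
ft_force: [-4.0, 1.7, 11.6]
width: 0.0004
time: 21.25
ee_pos: [0.5187, -0.1615, 0.1054]
eef_rot: [0.156, 0.988, -0.0, -0.001]
ft_force: [-6.9, -1.2, 14.3]
width: 0.0006
```

```bash
python3 -m inch '{"translation":[[0.016,0.047,-0.008],[0.033,0.095,-0.008],[0.049,0.142,-0.008],[0.065,0.189,-0.008],[0.082,0.236,-0.008],[0.098,0.284,-0.008],[0.114,0.331,-0.008],[0.131,0.378,-0.008],[0.147,0.425,-0.008],[0.164,0.473,-0.008]],"rot":[[0,0,0],[0,0,0],[0,0,0],[0,0,0],[0,0,0],[0,0,0],[0,0,0],[0,0,0],[0,0,0],[0,0,0]],"jaw":[0,0,0,0,0,0,0,0,0,0]}'
```

```text
time: 22.25
ee_pos: [0.5346, -0.1149, 0.1054]
eef_rot: [0.156, 0.988, -0.001, -0.002]
ft_force: [-7.1, -1.5, 13.4]
width: 0.0003
```

```bash
python3 -m inch '{"translation":[[0.016,0.047,-0.008],[0.033,0.095,-0.008],[0.049,0.142,-0.008],[0.065,0.189,-0.008],[0.082,0.236,-0.008],[0.098,0.284,-0.008],[0.098,0.284,-0.008]],"rot":[[0,0,0],[0,0,0],[0,0,0],[0,0,0],[0,0,0],[0,0,0],[0,0,0]],"jaw":[0,0,0,0,0,0,0]}'
```

```text
time: 22.95
ee_pos: [0.5443, -0.0863, 0.1053]
eef_rot: [0.156, 0.988, -0.0, -0.002]
ft_force: [-6.4, 1.7, 12.4]
width: 0.0004
```

```bash
python3 -m inch '{"translation":[[0.01,0.028,-0.008],[0.02,0.057,-0.008]],"rot":[[0,0,0],[0,0,0]],"jaw":[0,0]}'
python3 -m inch '{"translation":[[0.007,0.019,-0.008],[0.01,0.028,-0.008]],"rot":[[0,0,0],[0,0,0]],"jaw":[0,0]}'
```

```text
time: 23.15
ee_pos: [0.546, -0.0814, 0.1053]
eef_rot: [0.157, 0.988, -0.001, -0.002]
ft_force: [-6.0, -1.9, 11.5]
width: 0.0007
time: 23.35
ee_pos: [0.5467, -0.0795, 0.1052]
eef_rot: [0.157, 0.988, -0.001, -0.002]
ft_force: [-5.6, -4.0, 11.1]
width: 0.0005
```

```bash
python3 -m inch '{"translation":[[0.007,0.019,-0.008],[0.012,0.035,-0.008],[0.012,0.035,-0.008]],"rot":[[0,0,0],[0,0,0],[0,0,0]],"jaw":[0,0,0]}'
```

```text
time: 23.65
ee_pos: [0.5478, -0.0778, 0.1053]
eef_rot: [0.158, 0.987, -0.002, -0.002]
ft_force: [-5.0, -4.8, 10.7]
width: 0.0004
```

```bash
python3 -m inch '{"translation":[[0.005,0.014,-0.009],[0.01,0.028,-0.01],[0.013,0.038,-0.01],[0.013,0.038,-0.01]],"rot":[[0,0,0],[0,0,0],[0,0,0],[0,0,0]],"jaw":[0,0,0,0]}'
python3 -m inch '{"translation":[[0,0,0.1],[0,0,0.4],[0,0,0.7],[0,0,1.0],[0,0,1.0]],"rot":[[0,0,0],[0,0,0],[0,0,0],[0,0,0],[0,0,0]],"jaw":[0,0,0,0,0]}'
python3 -m inch '{"translation":[[-0.1,0.25,0],[-0.2,0.5,0],[-0.3,0.75,0],[-0.4,1.0,0]],"rot":[[0,0,0],[0,0,0],[0,0,0],[0,0,0]],"jaw":[0,0,0,0]}'
python3 -m inch '{"translation":[[-0.1,0.25,0],[-0.2,0.5,0],[-0.3,0.75,0],[-0.4,1.0,0]],"rot":[[0,0,0],[0,0,0],[0,0,0],[0,0,0]],"jaw":[0,0,0,0]}'
python3 -m inch '{"translation":[[-0.1,0.25,0],[-0.2,0.5,0],[-0.3,0.75,0],[-0.3,0.75,0]],"rot":[[0,0,0],[0,0,0],[0,0,0],[0,0,0]],"jaw":[0,0,0,0]}'
python3 - <<'E'
from h import *; import cv2
a=eyes.camera("top")[165:275,175:425]
cv2.imwrite("pics/c8.png",cv2.resize(a,None,fx=3.2,fy=3.2,interpolation=cv2.INTER_CUBIC))
E
```

```text
time: 24.05
ee_pos: [0.5489, -0.0764, 0.1052]
eef_rot: [0.159, 0.987, -0.003, -0.002]
ft_force: [-5.6, -6.1, 11.7]
width: 0.0004
time: 24.55
ee_pos: [0.5509, -0.0766, 0.2095]
eef_rot: [0.159, 0.987, -0.002, 0.001]
ft_force: [0.0, 0.3, -0.4]
width: 0.0002
time: 24.95
ee_pos: [0.5103, 0.0245, 0.2093]
eef_rot: [0.159, 0.987, -0.002, 0.001]
ft_force: [-0.4, 0.9, -0.6]
width: 0.0006
time: 25.35
ee_pos: [0.4695, 0.1255, 0.2091]
eef_rot: [0.159, 0.987, -0.002, 0.001]
ft_force: [0.0, -0.9, 0.8]
width: 0.0005
time: 25.75
ee_pos: [0.4377, 0.2041, 0.2087]
eef_rot: [0.156, 0.988, -0.002, 0.001]
ft_force: [-0.2, -0.3, -0.8]
width: 0.0005
```

View pics/c8.png

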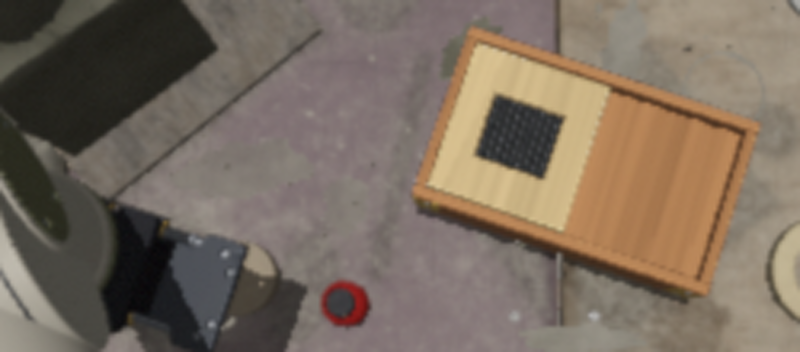

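The lid is shut: its left edge is at the end wall and the patch, at (520,136), is about 2 px further left than at the start. A quick numerical check before handing in.

Run:
```python
from h import *; import cv2
C=np.array([.5256,-.1361]);ey=np.array([.327,.945])
for f,x,y in (("top0",338,207),("top4",379,221),("now",337,207)):
    a=eyes.camera("top") if f=="now" else cv2.imread(f"pics/{f}.png")
    g=a.max(2)[y-22:y+23,x-22:x+23]; w=np.clip(110-g.astype(float),0,None); w=w*(np.hypot(*np.mgrid[-22:23,-22:23])<19)
    Y,X=np.mgrid[:45,:45]; p=ray("top",x-22+(w*X).sum()/w.sum(),y-22+(w*Y).sum()/w.sum(),.0945)
    print(f,(.0585-(p[:2]-C)@ey)*1000)
```

```text
top0 0.9700187280230615
top4 114.49020029264277
now -0.7378882790416014
```

```bash
python3 -c "
from bench import r
print(r.close_job(), r.read_state()['time'])"
```

```text
the job is handed in; nothing more can be done
the job is handed in; nothing more can be done
```

The brown oxide bottle is standing in the chest's compartment with the lid slid fully shut, and the job is handed in after about 26 s of robot time.

- **Lid:** I found its top by touch at about 94.5 mm above the table and dragged it to its open stop. After placing the bottle I dragged it back. The camera puts total travel from open to shut at 115.2 mm, against the 115 mm expected, so it should be fully shut.
- **Bottle:** I gripped it at 15 N and lowered it until it touched the compartment floor at about 13 N. I eased off before letting go. A picture taken before shutting the lid showed it upright.
- **Forces:** the largest press I read on the chest or lid was about 16 N in all. Force is only reported at the end of each move, so peaks in between were not seen.
- **Surroundings:** the red bottle is where it was in the last picture. The plaster mould was partly hidden by the gripper, and only part of the tape roll was in that picture. I did not check the wood block, but the arm never worked near it and felt no unexpected contact.

No check failed.

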